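# Nest the dosing cups in the sprung holder

## Task

Put the clean dosing cups back in the sprung cup holder: first the blue-banded cup into the orange tapered seat, then the white-banded cup into the blue one. Let each down gently until it just rests in the taper and let go; do not press or drop it in, or the cups wedge: the sprung seat must never sink by more than a centimetre. Leave the red-banded cup and everything else on the counter where it stands.

Things in the scene. Friction and masses are not known exactly. Their poses are not given: they have to be found in the camera images.
- cup_blue: steel cup with blue rim band, upright, loose, open on top, 180 g, 92 mm tall. Origin: centre of underside, z up. Outside 32 mm wide at the foot, evenly to 46 mm at height 64 mm, shoulder, then a straight band 54 mm wide (height 67 to 92 mm) to grip. Walls 3 mm, so inside the same taper 6 mm narrower: a cup nested loosely in another has its underside 38 to 43 mm above the other's.
- cup_white: steel cup with white rim band, upright, loose, open on top, 180 g, 92 mm tall. Origin: centre of underside, z up. Outside 32 mm wide at the foot, evenly to 46 mm at height 64 mm, shoulder, then a straight band 54 mm wide (height 67 to 92 mm) to grip. Walls 3 mm, so inside the same taper 6 mm narrower: a cup nested loosely in another has its underside 38 to 43 mm above the other's.
- cup_red: steel cup with red rim band, upright, loose, open on top, 180 g, 92 mm tall. Origin: centre of underside, z up. Outside 32 mm wide at the foot, evenly to 46 mm at height 64 mm, shoulder, then a straight band 54 mm wide (height 67 to 92 mm) to grip. Walls 3 mm, so inside the same taper 6 mm narrower: a cup nested loosely in another has its underside 38 to 43 mm above the other's. Leave it standing.
- holder: cup holder: black foot plate 120 x 120 x 12 mm, fixed; a stem on its centre carries the orange seat, a sprung tapered sleeve 62 mm tall, 59 mm wide at the rim. Origin: centre of the plate's underside. The stem is clamped at a different height each time, not reported: the seat's rim is 112 to 157 mm above the counter. A cup rests in it with its underside 40 to 46 mm below that rim.
- seat (a joint): how far the orange seat has sunk on its spring, in m: about 0.0005 empty, growing downward, stop at 0.014; 1 N per mm (1.8 mm for one cup's weight). The seat's mouth is 50 mm wide, narrows to 41 mm at 12 mm below its rim, then tapers like the cups.
- syrup: amber bottle, 54 mm across, 125 mm tall, origin under its centre; leave alone
- jar: white jar, 64 mm across, 85 mm tall, origin under its centre; leave alone
- carton_green: white and green medicine carton lying flat, 50 x 110 x 30 mm, origin under its centre; leave alone
- carton_yellow: yellow medicine carton lying flat, 60 x 100 x 40 mm, origin under its centre; leave alone
- pill_tray: blue open pill tray, 130 x 190 x 18 mm, origin under its centre; leave alone
- spatula: spatula with white handle, 190 mm long, lying on the counter, origin at its underside; leave alone
Things that resemble listed ones, but are neither listed nor needed, are in the scene too. What is shaped like the cup_blue but green is not meant.

How it is judged:
By the outcome, as a careful person would: the job done as asked, in the order asked, and still so for the second after the job is handed in, with the robot touching nothing.
It also fails if it takes over 69 s, if anything falls off the work surface, if the arm or the gripper's body presses on something with over 40 N, if the wrist force passes 120 N, or if a joint passes its speed limit or range.

## Robot

A 7-joint arm with a two-finger parallel gripper is mounted at the origin on the work surface. World frame = base frame: x ahead of the robot, y to its left, z up, the work surface at z = 0. Lengths are in mm, angles in rad, forces in N, time in s.
With the tool pointing down it reaches from about 425 to 950 mm from the base axis. Payload 16.7 kg.
Tool frame: the origin (TCP) lies midway between the tips of the shut fingers; the grasp point (between the pads) lies behind it (hold_point_z is the z of the grasp point in the tool frame, in mm); z points along the fingers, y is the line along which they close (so a half turn about z gives the same grasp; the last joint's range is limited). The gripper opens to 94 mm and grips with 3 to 60 N. Pads are 16 mm wide; open, the fingers measure 119 mm over their backs; the gripper's body (75 mm by 177 mm) begins 78 mm behind the grasp point.
Start: joints at [-1.462, 0.426, 0.074, 1.606, -0.034, 1.111, -0.067], TCP at [172.098, 652.652, 173.367] pointing down, gripper open.
Joint ranges: [-2.85, 2.85], [-0.5, 2.14], [-1.23, 1.37], [0.21, 2.46], [-1.02, 4.16], [0.16, 2.05], [-2.73, 2.73]. Speed limits (rad/s): [1.89, 1.89, 2.39, 2.39, 3.01, 3.01, 3.01].

## Interface

Orientations are given as a unit quaternion [w, x, y, z].
In Python, from cell import sense, read_camera, hand_in, find_in, regions_of, hold_point_z gives the robot as it stands.
- The arm moves only by the shell command python3 -m jog 'ROWS' [FORCE]. ROWS is JSON, a list of rows, each an object of numbers: "tx", "ty", "tz": the shift along the tool's x, y, z in cm; "rx", "ry", "rz": the turn, a rotation vector about the tool's x, y, z in degrees; "grip": the opening in per cent of the stroke, from 0 (shut) to 100 (fully open). A call has 1 to 10 rows; each row shifts and turns the commanded pose from where the row before left it, along the tool's axes as they then stand; what a row does not reach is not made up. A row lasts 1/10 s, in which the tool goes at most 50 mm and 8.59 degrees, less where a joint would pass 70% of its speed; a pose out of reach is approached as far as the arm can. A call is refused whole if a number of a shift passes 5 or a number of a turn 8.59, either way. A call with a gripper value outside its range is refused whole. The fingers move at their own pace and stop on an object; FORCE is the grip in N (left out, the last holds). Time passes only in rows, so rows that do not move let the fingers close. It gives the time, the measured TCP pose, the force, the opening and the grip force at its end, in the units of the state.
- sense(): the state, without advancing time (a new reading comes with each control period).
- read_camera(name): name is "side" or "top" or "wrist"; returns a dict with "color" (480x640x3 uint8, red, green, blue), "intrinsics" (3x3 intrinsics, pixels), "R" (3x3) and "t" (3): a world point X has camera coordinates R X + t. Camera axes: x right, y down, z forward; pixel columns grow to the right and rows downward; lengths in mm; the calibration is good to about 2 mm. A picture is of the moment at which its call begins. There is no depth.
- hand_in(): hands the job in; it is judged then, once.
Trained networks look in the newest picture that a camera, given by its name, has taken for a name from the list of things; names that differ only in an ending like _2 or _b are one class to them, and where a whole thing is asked for, a point or a joint stands for the part that bears it (a point fixed in the world has none). Each returns a list of dicts, best first, with "p" (0 to 1); they miss things now and then, are a little off and sometimes report something else, mostly with a low value. They report only what shows in the picture. A call takes as long as a camera call. They do not tell look-alikes from the thing itself.
- find_in(camera, query): "location" ([x, y, z] in mm, in world coordinates, good to about 4 mm: the middle of the surface that is visible of it).
- regions_of(camera, query): "pixels" (480x640 bool, what is visible of it).
The state is a dict: "time": time; "qpos": joint angles; "dq": joint speeds; "joint_efforts": joint torques, N m; "tcp_pos": TCP position; "ee_rot": TCP orientation; "wrist_force": force on the tool from outside, world axes, zero at the start; "torque": the same for the moment, N m; "finger_gap": finger opening in mm; "finger_force": force on a finger pad.
Only numpy, scipy, OpenCV 4.12 (cv2) and the standard library are available. Lean on these libraries where they do the work, as an engineer would, in place of code of your own. Each camera call takes 0.05 s, during which the arm holds its last target. There are 200 camera calls.

## Working session

There is one attempt and no reset: what is moved stays moved. The work goes in short steps, Python scripts to look and compute and a shell command to move; the robot and the scene stay as the last step left them, time stands still between calls to the robot, and variables do not carry over. Pictures are saved under pics/ and viewed, at most 11 in all, crops included, and the job is handed in when it is done.

```bash
ls; mkdir -p pics; python3 - <<'E'
from cell import *
import cv2,numpy as np
s=sense();print(s['time'],s['tcp_pos'],s['ee_rot'],s['finger_gap'],hold_point_z)
for c in ['top','side']:
    im=read_camera(c);cv2.imwrite(f'pics/{c}0.png',im['color'][:,:,::-1])
    print(c,im['R'],im['t'],im['intrinsics'])
    for q in ['cup_blue','cup_white','cup_red','holder','seat']:
        for d in find_in(c,q)[:5]: print(c,q,np.round(d['location']),round(d['p'],2))
E
```

```text
pics
0.0 [172.02358401 652.22527604 172.6871086 ] [-4.29517677e-05  1.28574490e-01  9.91699664e-01 -6.12956013e-04] 93.96014099367666 -18.8
top [[-0.02185684 -0.99958867 -0.01856797]
 [-0.99855644  0.0227382  -0.0486622 ]
 [ 0.04906439  0.01747757 -0.99864269]] [  15.12941799  585.98908058 1046.3419142 ] [[505.56500178   0.         322.06032515]
 [  0.         505.56500178 239.28965966]
 [  0.           0.           1.        ]]
top cup_blue [452. 144.  66.] 0.93
top cup_blue [486. 254.  67.] 0.65
top cup_blue [548. 164.  64.] 0.63
top cup_white [ 434. -342.   69.] 0.61
top holder [516. -54.  11.] 0.63
top seat [511. -60. 118.] 0.56
side [[-0.9495896  -0.31318225  0.01401662]
 [-0.21776828  0.6268053  -0.74812572]
 [ 0.22551401 -0.71346478 -0.66340896]] [ 574.38985938  188.5090468  1057.48749807] [[511.11273393   0.         320.97334858]
 [  0.         511.11273393 242.8395608 ]
 [  0.           0.           1.        ]]
side cup_blue [450. 149.  74.] 0.91
side cup_blue [544. 166.  74.] 0.71
side cup_blue [491. 251.  73.] 0.56
side cup_white [ 443. -316.   67.] 0.78
side cup_white [ 612. -189.   73.] 0.57
side cup_red [ 612. -189.   73.] 0.75
side cup_red [ 440. -317.   67.] 0.49
side holder [513. -46.  11.] 0.67
side seat [519. -45. 108.] 0.87
```

View pics/top0.png

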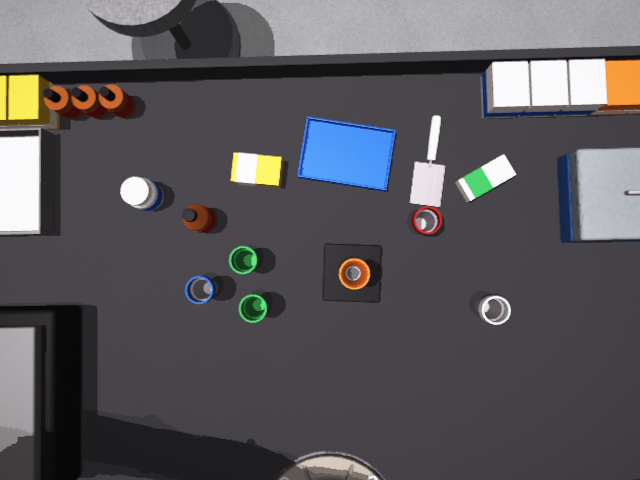

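View pics/side0.png

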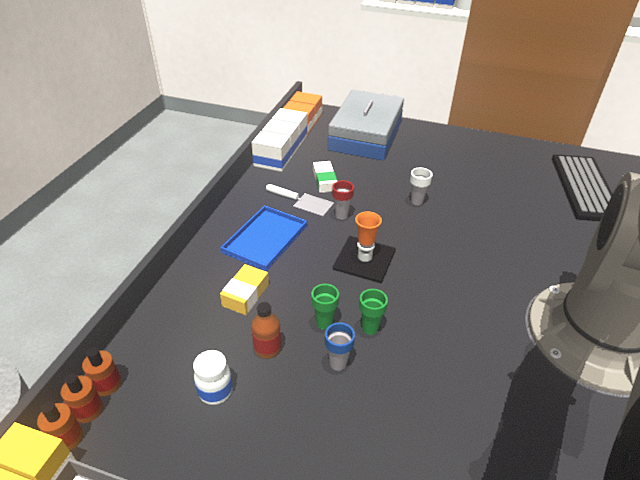

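The top view shows blue-banded cup at (200,290), white at (495,310), red at (427,220), seat at (354,273). Two green look-alikes stand at (243,260) and (253,308). The side view agrees: blue (340,345), white (420,185), seat rim (368,222). Next I measure them precisely.

```bash
cat > h.py <<'E'
import cv2,numpy as np
from cell import *
from scipy.optimize import least_squares
from scipy.spatial.transform import Rotation as Ro
def proj(im,X):
    c=np.atleast_2d(X)@im['R'].T+im['t']; p=c@im['intrinsics'].T; return p[:,:2]/p[:,2:]
def ring(c,r):
    a=np.linspace(0,2*np.pi,360); return np.c_[c[0]+r*np.cos(a),c[1]+r*np.sin(a),np.full(360,c[2])]
def mask(im,kind,near,rad=40):
    h=cv2.cvtColor(im['color'],cv2.COLOR_RGB2HSV)
    H,S,V=[h[...,i].astype(int) for i in range(3)]
    m={'blue':(abs(H-110)<13)&(S>110)&(V>50),'orange':(H>5)&(H<20)&(S>150)&(V>60),'white':(S<40)&(V>170)}[kind]
    yy,xx=np.mgrid[:480,:640]; m&=np.hypot(xx-near[0],yy-near[1])<rad
    m=cv2.morphologyEx(m.astype(np.uint8),cv2.MORPH_CLOSE,np.ones((3,3)))
    n,l,st,_=cv2.connectedComponentsWithStats(m); return l==1+st[1:,4].argmax()
def box(p): return np.array([p[:,0].min(),p[:,0].max(),p[:,1].min(),p[:,1].max()])
def mbox(m):
    y,x=np.nonzero(m); return np.array([x.min(),x.max()+1,y.min(),y.max()+1])-.0
def go(x,y,z,yawtarget=None):
    """tool-frame shift (cm) and rz (deg) to bring TCP to x,y,z"""
    s=sense(); q=s['ee_rot']; R=Ro.from_quat([q[1],q[2],q[3],q[0]]).as_matrix()
    print('shift cm',np.round(R.T@(np.array([x,y,z])-s['tcp_pos'])/10,2),'tcp',np.round(s['tcp_pos'],1),'tool y',np.round(R[:,1],3),'tilt',np.round(R[:2,2],4),'F',np.round(s['wrist_force'],1),'gap',round(s['finger_gap'],1),'t',s['time'])
E
python3 - <<'E'
from h import *
T=read_camera('top');S=read_camera('side')
for n,k,pt,ps,r0,g in [('blue','blue',(200,290),(340,340),27,(486,254,92)),('white','white',(495,310),(420,177),27,(434,-335,92)),('seat','orange',(354,273),(368,225),29.5,(513,-52,130))]:
    mt=mbox(mask(T,k,pt,30)); ms=mbox(mask(S,k,ps,35))
    f=lambda X,w=1: np.r_[box(proj(T,ring(X,r0)))-mt,(box(proj(S,ring(X,r0)))-ms)[:3]]
    a=least_squares(f,g,loss='soft_l1')
    print(n,a.x.round(1),a.fun.round(1),mt,ms)
    b=least_squares(lambda v:f([v[0],v[1],92]),g[:2],loss='soft_l1');print('  fixed z92',b.x.round(1),b.fun.round(1))
go(486,254,250)
E
```

```text
blue [489.5 241.3  89.8] [ 0.9 -1.5 -0.1 -0.3  0.5 -0.  -0. ] [185. 215. 276. 304.] [325. 355. 322. 354.]
  fixed z92 [489.5 241.7] [ 0.4 -2.  -0.1 -0.2  0.5  0.  -0.6]
white [ 438.1 -329.8   92.5] [ 0.8 -0.9  0.3 -0.3  0.6 -0.5 -0.1] [481. 511. 296. 325.] [411. 433. 167. 187.]
  fixed z92 [ 438.1 -330. ] [ 0.8 -0.9  0.3 -0.4  0.6 -0.5 -0. ]
seat [514.7 -59.  123. ] [ 0.6 -0.9  0.1 -0.4  0.4  0.  -0.1] [338. 371. 258. 290.] [355. 382. 211. 245.]
  fixed z92 [513.8 -62.2] [ 2.1 -0.4  0.7 -0.8  0.3 -0.5  9.8]
shift cm [-40.52 -30.54  -7.66] tcp [172.1 652.6 173.4] tool y [ 0.255  0.967 -0.   ] tilt [-0. -0.] F [-0.2  0.4  0.1] gap 93.9 t 0.7
```

```bash
python3 -m jog '[{"tz":-4},{"tz":-4},{"tx":-3,"ty":-2.2},{"tx":-3,"ty":-2.2},{"tx":-3,"ty":-2.2},{"tx":-3,"ty":-2.2},{"tx":-3,"ty":-2.2},{"tx":-3,"ty":-2.2},{"tx":-3,"ty":-2.2},{"tx":-3,"ty":-2.2}]'
python3 -m jog '[{"tx":-3,"ty":-2.2},{"tx":-3,"ty":-2.2},{"tx":-3,"ty":-2.2},{"tx":-3,"ty":-2.2},{"tx":-3,"ty":-2.2},{"tx":-1.5,"ty":-1.5},{},{}]'
python3 - <<'E'
from h import *
W=read_camera('wrist');cv2.imwrite('pics/w1.png',W['color'][:,:,::-1])
go(489.5,241.5,250)
print(proj(W,[[489.5,241.5,92],[514,-59,123]]),-W['R'].T@W['t'])
E
```

```text
shift cm [-41.18 -31.66  -7.66] tcp [172.1 652.6 173.4] tool y [ 0.255  0.967 -0.   ] tilt [-0.0001 -0.0001] F [-0.4  0.5  0. ] gap 94.3 t 0.75
[[  53.93885993  569.2221748 ]
 [-188.84870719  660.85310219]] [ 99.02038057 672.71870756 384.22976003]schema error: expected keys tx, ty, tz, rx, ry, rz, grip
schema error: expected keys tx, ty, tz, rx, ry, rz, grip
```

View pics/w1.png

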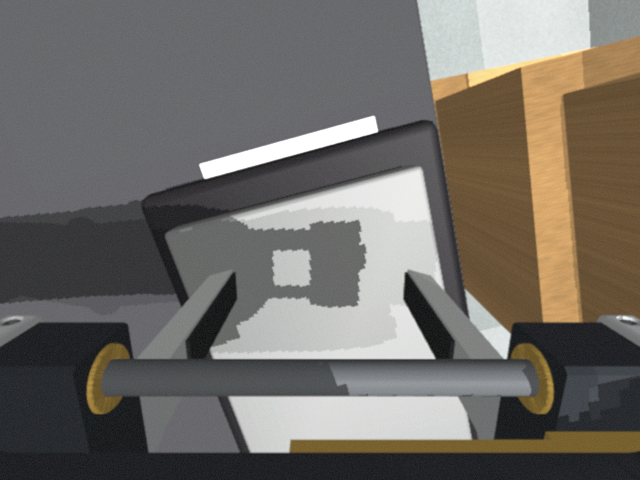

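The move was refused because every key is required. The picture shows the start pose, with the fingers at (220,300) and (420,300) above a tray. I'll retype the move with all keys.

```bash
python3 -m jog '[{"tx":0,"ty":0,"tz":-4,"rx":0,"ry":0,"rz":0,"grip":100},{"tx":0,"ty":0,"tz":-4,"rx":0,"ry":0,"rz":0,"grip":100},{"tx":-3,"ty":-2.2,"tz":0,"rx":0,"ry":0,"rz":0,"grip":100},{"tx":-3,"ty":-2.2,"tz":0,"rx":0,"ry":0,"rz":0,"grip":100},{"tx":-3,"ty":-2.2,"tz":0,"rx":0,"ry":0,"rz":0,"grip":100},{"tx":-3,"ty":-2.2,"tz":0,"rx":0,"ry":0,"rz":0,"grip":100},{"tx":-3,"ty":-2.2,"tz":0,"rx":0,"ry":0,"rz":0,"grip":100},{"tx":-3,"ty":-2.2,"tz":0,"rx":0,"ry":0,"rz":0,"grip":100},{"tx":-3,"ty":-2.2,"tz":0,"rx":0,"ry":0,"rz":0,"grip":100},{"tx":-3,"ty":-2.2,"tz":0,"rx":0,"ry":0,"rz":0,"grip":100}]'
python3 -m jog '[{"tx":-3,"ty":-2.2,"tz":0,"rx":0,"ry":0,"rz":0,"grip":100},{"tx":-3,"ty":-2.2,"tz":0,"rx":0,"ry":0,"rz":0,"grip":100},{"tx":-3,"ty":-2.2,"tz":0,"rx":0,"ry":0,"rz":0,"grip":100},{"tx":-3,"ty":-2.2,"tz":0,"rx":0,"ry":0,"rz":0,"grip":100},{"tx":-3,"ty":-2.2,"tz":0,"rx":0,"ry":0,"rz":0,"grip":100},{"tx":-2,"ty":-2,"tz":0,"rx":0,"ry":0,"rz":0,"grip":100},{"tx":0,"ty":0,"tz":0,"rx":0,"ry":0,"rz":0,"grip":100},{"tx":0,"ty":0,"tz":0,"rx":0,"ry":0,"rz":0,"grip":100}]'
python3 - <<'E'
from h import *
W=read_camera('wrist');cv2.imwrite('pics/w2.png',W['color'][:,:,::-1])
go(489.5,241.5,250)
print(proj(W,[[489.5,241.5,92],[514,-59,123]]),-W['R'].T@W['t'])
E
```

```text
time: 1.75
tcp_pos: [360.1, 420.0, 253.6]
ee_rot: [0.0, 0.129, 0.992, 0.0]
wrist_force: [0.5, -0.2, 0.5]
finger_gap: 94.0
finger_force: 0.0
time: 2.55
tcp_pos: [490.6, 252.0, 253.5]
ee_rot: [-0.0, 0.129, 0.992, 0.0]
wrist_force: [0.1, 0.4, -0.2]
finger_gap: 94.0
finger_force: 0.0
shift cm [-0.22 -1.11  0.34] tcp [490.2 252.8 253.4] tool y [0.255 0.967 0.   ] tilt [-0.0002  0.0002] F [-0.7 -0.1  0. ] gap 93.8 t 2.6
[[309.86350719 218.3531896 ]
 [ 50.47000831 314.18974284]] [417.54660636 272.10488749 464.31040423]
```

View pics/w2.png

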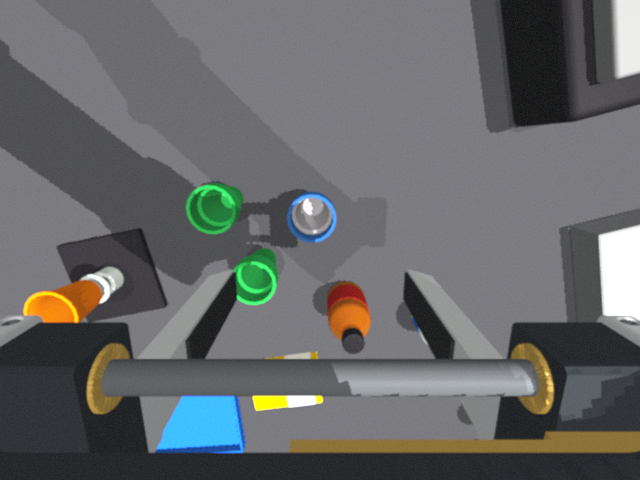

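The wrist view shows the blue rim centred at about (311,218), next to the predicted (310,218). The syrup bottle at (350,315) and the green cups at (215,208) and (256,277) are clear of the fingers' line.

```bash
python3 - <<'E'
from h import *
W=read_camera('wrist')
m=mbox(mask(W,'blue',(311,218),35))
b=least_squares(lambda v:box(proj(W,ring([v[0],v[1],92],27)))-m,(489,241));print(m,b.x,b.fun)
go(b.x[0],b.x[1],61)
E
```

```text
[286. 336. 192. 243.] [488.84577749 243.67865785] [ 0.57945433 -0.5793112   1.46862251 -1.60411393]
shift cm [-0.14 -0.95 19.24] tcp [490.  253.2 253.4] tool y [0.254 0.967 0.   ] tilt [-0.0002  0.0003] F [0.2 0.4 0.3] gap 94.0 t 2.65
```

```bash
python3 -m jog '[{"tx":-0.15,"ty":-1,"tz":2,"rx":0,"ry":0,"rz":0,"grip":100},{"tx":0,"ty":0,"tz":3,"rx":0,"ry":0,"rz":0,"grip":100},{"tx":0,"ty":0,"tz":3,"rx":0,"ry":0,"rz":0,"grip":100},{"tx":0,"ty":0,"tz":3,"rx":0,"ry":0,"rz":0,"grip":100},{"tx":0,"ty":0,"tz":3,"rx":0,"ry":0,"rz":0,"grip":100},{"tx":0,"ty":0,"tz":2.5,"rx":0,"ry":0,"rz":0,"grip":100},{"tx":0,"ty":0,"tz":1.7,"rx":0,"ry":0,"rz":0,"grip":100},{"tx":0,"ty":0,"tz":1,"rx":0,"ry":0,"rz":0,"grip":100},{"tx":0,"ty":0,"tz":0,"rx":0,"ry":0,"rz":0,"grip":100},{"tx":0,"ty":0,"tz":0,"rx":0,"ry":0,"rz":0,"grip":100}]'
python3 -m jog '[{"tx":0,"ty":0,"tz":0,"rx":0,"ry":0,"rz":0,"grip":64},{"tx":0,"ty":0,"tz":0,"rx":0,"ry":0,"rz":0,"grip":60},{"tx":0,"ty":0,"tz":0,"rx":0,"ry":0,"rz":0,"grip":57},{"tx":0,"ty":0,"tz":0,"rx":0,"ry":0,"rz":0,"grip":40},{"tx":0,"ty":0,"tz":0,"rx":0,"ry":0,"rz":0,"grip":40},{"tx":0,"ty":0,"tz":0,"rx":0,"ry":0,"rz":0,"grip":40},{"tx":0,"ty":0,"tz":0,"rx":0,"ry":0,"rz":0,"grip":40}]' 20
```

```text
time: 3.65
tcp_pos: [489.6, 242.7, 62.0]
ee_rot: [0.0, 0.128, 0.992, 0.0]
wrist_force: [0.5, 0.1, 0.8]
finger_gap: 93.6
finger_force: 0.0
time: 4.35
tcp_pos: [489.4, 242.1, 61.4]
ee_rot: [-0.0, 0.129, 0.992, -0.0]
wrist_force: [-0.6, -0.0, -0.4]
finger_gap: 41.0
finger_force: 0.0
```

```bash
python3 - <<'E'
from h import *
W=read_camera('wrist');S=read_camera('side')
cv2.imwrite('pics/w3.png',np.hstack([cv2.resize(W['color'],(400,300)),cv2.resize(S['color'][200:440,180:500],(400,300))])[:,:,::-1])
go(489,243,61)
E
```

```text
shift cm [0.06 0.07 0.04] tcp [489.4 242.2  61.4] tool y [ 0.255  0.967 -0.   ] tilt [-0.0001 -0.0001] F [-0.7 -0.1 -0.7] gap 37.8 t 4.45
```

View pics/w3.png

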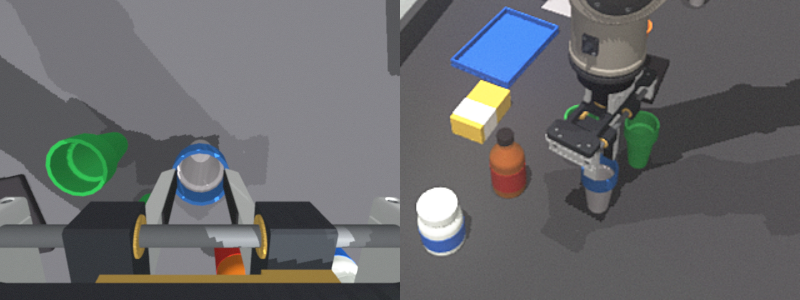

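The left half shows the cup rim at about (200,170), just ahead of the closed fingers, so the cup isn't held. It is still upright in the right half at (600,185). I'll measure where it is now.

```bash
python3 - <<'E'
from h import *
W=read_camera('wrist');S=read_camera('side')
m=mbox(mask(W,'blue',(322,275),60)); print(m)
k=[0,1,2]
b=least_squares(lambda v:(box(proj(W,ring([v[0],v[1],92],27)))-m)[k],(489,241));print(b.x,b.fun)
print('expected box',box(proj(W,ring([489,243,92],27))), 'tcp px',proj(W,[sense()['tcp_pos'],sense()['tcp_pos']+[0,0,19]]))
m=mask(S,'blue',(420,345),60);print('side',mbox(m),'exp',box(proj(S,ring([489,243,92],27))))
for c in['wrist','side']:
  for d in find_in(c,'cup_blue')[:4]:print(c,d['location'],d['p'])
E
```

```text
[283. 358. 288. 329.]
[517.9571034  235.68793709] [-8.54896508  8.54181887  0.62154516]
expected box [272.06470423 367.85657313 237.67025976 326.91397479] tcp px [[318.8487649  266.52466638]
 [318.74038851 277.32149227]]Traceback (most recent call last):
  File "<stdin>", line 7, in <module>
  File "h.py", line 15, in mask
    n,l,st,_=cv2.connectedComponentsWithStats(m); return l==1+st[1:,4].argmax()
                                                              ~~~~~~~~~~~~~~~^^
ValueError: attempt to get argmax of an empty sequence
```

```bash
python3 - <<'E'
from h import *
W=read_camera('wrist');S=read_camera('side')
a=cv2.resize(W['color'][190:350,220:420],(500,400)); b=cv2.resize(S['color'][300:400,290:365],(300,400))
cv2.imwrite('pics/w4.png',np.hstack([a,b])[:,:,::-1])
E
```

```text
(no output)
```

View pics/w4.png

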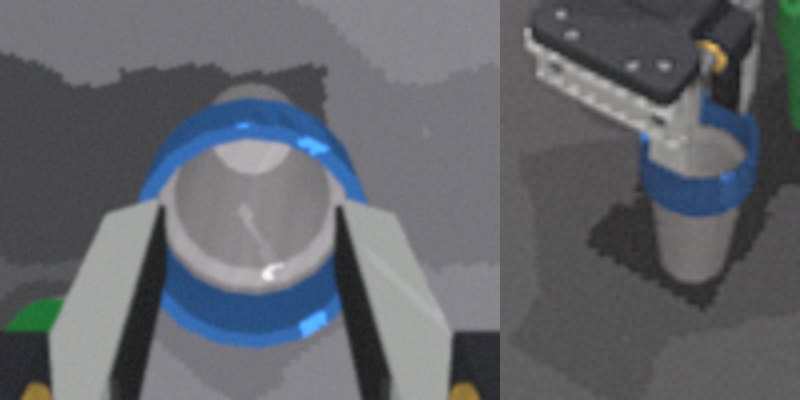

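The close-up shows the band spanning x 276–367 and rows 229–329 of the wrist image. The pads sit apparently inside the rim, at x 286 and 356, row 272, and not outside the band. I'll compare this with the geometry.

```bash
python3 - <<'E'
from h import *
W=read_camera('wrist');S=read_camera('side')
s=sense();q=s['ee_rot'];R=Ro.from_quat([q[1],q[2],q[3],q[0]]).as_matrix()
print(s['finger_gap'],s['finger_force'],-W['R'].T@W['t'],W['R'],W['intrinsics'][0])
for dz in [-40,-19,0]:
  P=[s['tcp_pos']+R@[0,sg*19,dz] for sg in(1,-1)]
  print(dz,'wrist',proj(W,P).round(0).tolist(),'side',proj(S,P).round(0).tolist())
for z in (72,82,92): print(z,box(proj(W,ring([489,243,z],27))).round(0), box(proj(S,ring([489,243,z],27))).round(0))
print(box(proj(W,ring([489,243,67],27))).round(0))
m=mask(S,'blue',(340,338),40);print('side',mbox(m))
E
```

```text
37.628077364611066 0.0 [416.33021624 262.22672366 272.20416082] [[ 2.55183726e-01  9.66892101e-01 -9.65266073e-04]
 [ 9.33661905e-01 -2.46153836e-01  2.60160981e-01]
 [ 2.51309993e-01 -6.72900806e-02 -9.65564774e-01]] [343.12279918   0.         319.71099163]
-40 wrist [[354.0, 292.0], [283.0, 292.0]] side [[335.0, 337.0], [346.0, 323.0]]
-19 wrist [[351.0, 277.0], [287.0, 277.0]] side [[335.0, 344.0], [345.0, 330.0]]
0 wrist [[348.0, 266.0], [290.0, 266.0]] side [[334.0, 350.0], [345.0, 337.0]]
72 [276. 363. 229. 311.] [325. 354. 329. 352.]
82 [274. 366. 233. 319.] [325. 355. 325. 349.]
92 [272. 368. 238. 327.] [325. 355. 322. 346.]
[277. 363. 227. 307.]
side [325. 355. 324. 354.]
```

Both views put the real finger tips about 34 mm behind the reported TCP, at about z 95. That means the fingers closed just above the cup. I'll open, go about 32 mm lower, and close again.

```bash
python3 -m jog '[{"tx":0,"ty":0,"tz":0,"rx":0,"ry":0,"rz":0,"grip":100},{"tx":0,"ty":0,"tz":0,"rx":0,"ry":0,"rz":0,"grip":100},{"tx":0,"ty":0,"tz":0,"rx":0,"ry":0,"rz":0,"grip":100},{"tx":0,"ty":0,"tz":0,"rx":0,"ry":0,"rz":0,"grip":100},{"tx":0,"ty":0,"tz":0,"rx":0,"ry":0,"rz":0,"grip":100},{"tx":0,"ty":0,"tz":0,"rx":0,"ry":0,"rz":0,"grip":100},{"tx":0,"ty":0,"tz":0,"rx":0,"ry":0,"rz":0,"grip":100},{"tx":0,"ty":0,"tz":0,"rx":0,"ry":0,"rz":0,"grip":100}]'
python3 -m jog '[{"tx":0,"ty":0,"tz":0.8,"rx":0,"ry":0,"rz":0,"grip":100},{"tx":0,"ty":0,"tz":0.8,"rx":0,"ry":0,"rz":0,"grip":100},{"tx":0,"ty":0,"tz":0.8,"rx":0,"ry":0,"rz":0,"grip":100},{"tx":0,"ty":0,"tz":0.8,"rx":0,"ry":0,"rz":0,"grip":100},{"tx":0,"ty":0,"tz":0,"rx":0,"ry":0,"rz":0,"grip":100}]'
python3 -m jog '[{"tx":0,"ty":0,"tz":0,"rx":0,"ry":0,"rz":0,"grip":64},{"tx":0,"ty":0,"tz":0,"rx":0,"ry":0,"rz":0,"grip":60},{"tx":0,"ty":0,"tz":0,"rx":0,"ry":0,"rz":0,"grip":57},{"tx":0,"ty":0,"tz":0,"rx":0,"ry":0,"rz":0,"grip":40},{"tx":0,"ty":0,"tz":0,"rx":0,"ry":0,"rz":0,"grip":40},{"tx":0,"ty":0,"tz":0,"rx":0,"ry":0,"rz":0,"grip":40},{"tx":0,"ty":0,"tz":0,"rx":0,"ry":0,"rz":0,"grip":40}]' 20
```

```text
time: 5.55
tcp_pos: [489.4, 242.2, 61.4]
ee_rot: [-0.0, 0.129, 0.992, -0.0]
wrist_force: [0.3, 0.1, 0.0]
finger_gap: 93.6
finger_force: 0.0
time: 6.05
tcp_pos: [488.7, 241.7, 28.0]
ee_rot: [-0.001, 0.129, 0.992, -0.001]
wrist_force: [-0.1, 0.5, 0.4]
finger_gap: 93.9
finger_force: 0.0
time: 6.75
tcp_pos: [489.5, 242.2, 29.5]
ee_rot: [0.0, 0.129, 0.992, 0.0]
wrist_force: [-0.2, -0.1, 1.9]
finger_gap: 53.4
finger_force: 20.0
```

Gripped: gap 53.4 mm, 20 N. I'll lift and carry it toward the seat, with the underside at about 170 mm.

```bash
python3 -m jog '[{"tx":0,"ty":0,"tz":-1,"rx":0,"ry":0,"rz":0,"grip":40},{"tx":0,"ty":0,"tz":-2,"rx":0,"ry":0,"rz":0,"grip":40},{"tx":0,"ty":0,"tz":-3,"rx":0,"ry":0,"rz":0,"grip":40},{"tx":0,"ty":0,"tz":-3,"rx":0,"ry":0,"rz":0,"grip":40},{"tx":0,"ty":0,"tz":-3,"rx":0,"ry":0,"rz":0,"grip":40},{"tx":0,"ty":0,"tz":-3,"rx":0,"ry":0,"rz":0,"grip":40},{"tx":0,"ty":0,"tz":-2,"rx":0,"ry":0,"rz":0,"grip":40},{"tx":0,"ty":0,"tz":0,"rx":0,"ry":0,"rz":0,"grip":40}]'
python3 -m jog '[{"tx":-0.8,"ty":-2,"tz":0,"rx":0,"ry":0,"rz":0,"grip":40},{"tx":-1.2,"ty":-3,"tz":0,"rx":0,"ry":0,"rz":0,"grip":40},{"tx":-1.2,"ty":-3,"tz":0,"rx":0,"ry":0,"rz":0,"grip":40},{"tx":-1.2,"ty":-3,"tz":0,"rx":0,"ry":0,"rz":0,"grip":40},{"tx":-1.2,"ty":-3,"tz":0,"rx":0,"ry":0,"rz":0,"grip":40},{"tx":-1.2,"ty":-3,"tz":0,"rx":0,"ry":0,"rz":0,"grip":40},{"tx":-0.8,"ty":-2,"tz":0,"rx":0,"ry":0,"rz":0,"grip":40},{"tx":0,"ty":0,"tz":0,"rx":0,"ry":0,"rz":0,"grip":40},{"tx":0,"ty":0,"tz":0,"rx":0,"ry":0,"rz":0,"grip":40}]'
python3 - <<'E'
from h import *
W=read_camera('wrist');S=read_camera('side');T=read_camera('top')
a=W['color'][:,:]; cv2.imwrite('pics/w5.png',np.hstack([cv2.resize(W['color'],(400,300)),cv2.resize(S['color'][100:340,240:560],(400,300))])[:,:,::-1])
print(proj(W,[[514.5,-59,123]]),proj(S,[[514.5,-59,123]]))
go(514.5,-59,200)
E
```

```text
time: 7.55
tcp_pos: [490.6, 242.7, 202.6]
ee_rot: [0.001, 0.129, 0.992, 0.002]
wrist_force: [-0.4, -0.2, -2.6]
finger_gap: 53.4
finger_force: 20.0
time: 8.45
tcp_pos: [514.0, 38.9, 198.9]
ee_rot: [-0.0, 0.129, 0.992, -0.0]
wrist_force: [0.2, 0.4, -1.6]
finger_gap: 53.5
finger_force: 20.0
[[212.3050454 264.6896803]] [[368.76144816 219.16194109]]
shift cm [-2.54 -9.57 -0.09] tcp [514.2  40.  199.1] tool y [ 0.254  0.967 -0.   ] tilt [-0.0006 -0.0001] F [ 0.6 -0.7 -2.2] gap 53.3 t 8.6
```

View pics/w5.png

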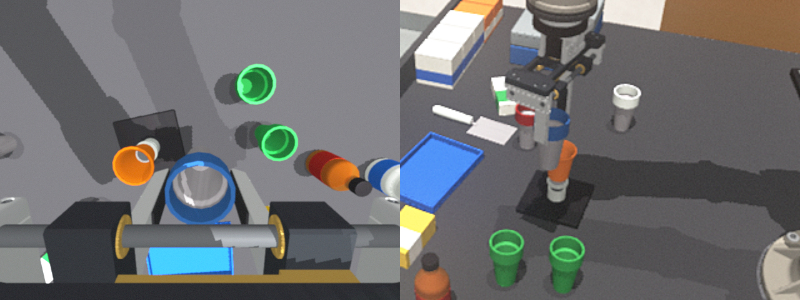

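The cup is held, with its rim at (200,188) in the left half. The seat rim is at about (214,264) in full-frame pixels, and (212,265) was predicted. I'll fit both rims in this same view.

```bash
python3 - <<'E'
from h import *
W=read_camera('wrist');s=sense();t=s['tcp_pos']
m=mbox(mask(W,'orange',(214,264),38));
for z in(121,123,126):
  b=least_squares(lambda v:(box(proj(W,ring([v[0],v[1],z],29.5)))-m)[[0,1,2,3]],(514,-59));print('seat',z,m,b.x.round(1),b.fun.round(1))
H=cv2.cvtColor(W['color'],cv2.COLOR_RGB2HSV)
mk=((abs(H[...,0].astype(int)-110)<13)&(H[...,1]>110)); mk[:230]=0;mk[350:]=0;mk[:,:255]=0;mk[:,385:]=0
m=mbox(mk);z=t[2]+62.5
b=least_squares(lambda v:(box(proj(W,ring([v[0],v[1],z],27)))-m)[:3],t[:2]);print('cup',m,b.x,b.fun,t, 'exp',box(proj(W,ring([t[0],t[1],z],27))))
E
```

```text
seat 121 [178. 246. 231. 297.] [515.4 -59. ] [ 0.8 -0.8  1.6 -1.8]
seat 123 [178. 246. 231. 297.] [514.9 -58.1] [ 0.5 -0.5  1.4 -1.5]
seat 126 [178. 246. 231. 297.] [514.2 -56.9] [ 0.2 -0.2  1.  -1.2]
cup [263. 378. 244. 350.] [508.46065829  42.54484563] [ 9.23676881e-05 -9.22761308e-05 -8.01089172e-06] [514.22571948  40.00252412 199.16331618] exp [261.46330196 375.31831111 257.16637969 360.9286232 ]
```

```bash
cat >> h.py <<'E'
def heldfit(W,m,t,off,idx=[0,1,2]):
    f=lambda v:(box(proj(W,np.r_[ring([v[0],v[1],t[2]-off+92],27),ring([v[0],v[1],t[2]-off+67],27)]))-m)[idx]
    return least_squares(f,t[:2])
E
python3 - <<'E'
from h import *
W=read_camera('wrist');s=sense();t=s['tcp_pos']
m=np.array([263,378,244,350.])
for off in(27,29.5,32):
  b=heldfit(W,m,t,off);print(off,b.x-t[:2],b.fun)
go(514.7,-58.5,200)
E
```

```text
27 [0.47271185 1.00474   ] [-0.25886468  0.25861329  0.02610624]
29.5 [1.11894532 0.83889555] [ 0.6595801  -0.65894971 -0.06535433]
32 [1.76696768 0.67257198] [ 1.54943581 -1.54797826 -0.15088505]
shift cm [-2.53 -9.5  -0.08] tcp [514.3  39.9 199.2] tool y [ 0.254  0.967 -0.   ] tilt [-0.0003 -0.0001] F [ 0.7 -0.2 -1.6] gap 53.4 t 8.7
```

```bash
python3 -m jog '[{"tx":-0.3,"ty":-1.6,"tz":0,"rx":0,"ry":0,"rz":0,"grip":40},{"tx":-0.7,"ty":-2.5,"tz":0,"rx":0,"ry":0,"rz":0,"grip":40},{"tx":-0.7,"ty":-2.5,"tz":0,"rx":0,"ry":0,"rz":0,"grip":40},{"tx":-0.5,"ty":-2,"tz":0,"rx":0,"ry":0,"rz":0,"grip":40},{"tx":-0.3,"ty":-1,"tz":0,"rx":0,"ry":0,"rz":0,"grip":40},{"tx":0,"ty":0,"tz":1,"rx":0,"ry":0,"rz":0,"grip":40},{"tx":0,"ty":0,"tz":1.5,"rx":0,"ry":0,"rz":0,"grip":40},{"tx":0,"ty":0,"tz":1,"rx":0,"ry":0,"rz":0,"grip":40},{"tx":0,"ty":0,"tz":0,"rx":0,"ry":0,"rz":0,"grip":40},{"tx":0,"ty":0,"tz":0,"rx":0,"ry":0,"rz":0,"grip":40}]'
python3 - <<'E'
from h import *
S=read_camera('side');W=read_camera('wrist');T=read_camera('top')
cv2.imwrite('pics/s6.png',np.hstack([cv2.resize(S['color'][150:290,300:440],(400,400),interpolation=cv2.INTER_CUBIC),cv2.resize(W['color'][190:390,220:420],(400,400))])[:,:,::-1])
m=mbox(mask(S,'orange',(368,228),28)); print('seat side mask',m,'exp',box(proj(S,ring([514.8,-58.7,123],29.5))))
go(514,-59.3,140)
E
```

```text
time: 9.7
tcp_pos: [514.1, -59.6, 164.3]
ee_rot: [-0.0, 0.128, 0.992, -0.0]
wrist_force: [-0.1, -0.6, -1.7]
finger_gap: 53.1
finger_force: 20.0
seat side mask [356. 382. 213. 245.] exp [355.2921569  381.93113574 211.01004998 227.74425357]
shift cm [0.07 0.04 2.49] tcp [514.5 -59.9 164.9] tool y [0.255 0.967 0.   ] tilt [0.0007 0.0002] F [ 0.1 -0.  -2. ] gap 53.4 t 9.85
```

View pics/s6.png

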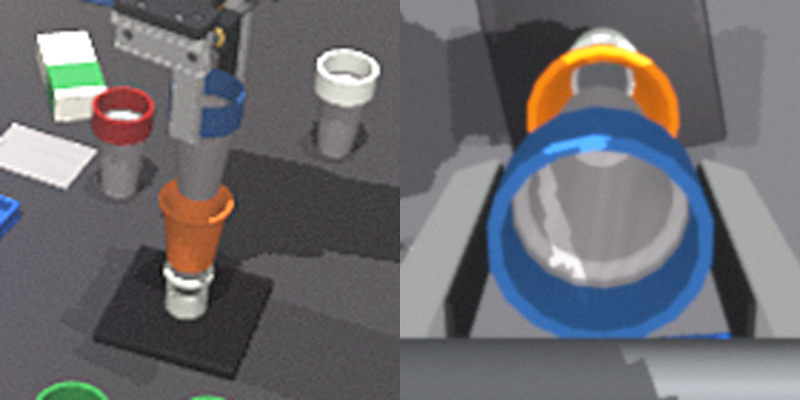

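The cup foot is over the orange mouth: about (203,197) in the left half, with the rim at (197,200). I'll lower into the mouth and then go in small steps.

```bash
python3 -m jog '[{"tx":0,"ty":0,"tz":0.8,"rx":0,"ry":0,"rz":0,"grip":40},{"tx":0,"ty":0,"tz":0.8,"rx":0,"ry":0,"rz":0,"grip":40},{"tx":0,"ty":0,"tz":0.6,"rx":0,"ry":0,"rz":0,"grip":40},{"tx":0,"ty":0,"tz":0.5,"rx":0,"ry":0,"rz":0,"grip":40},{"tx":0,"ty":0,"tz":0.5,"rx":0,"ry":0,"rz":0,"grip":40},{"tx":0,"ty":0,"tz":0.3,"rx":0,"ry":0,"rz":0,"grip":40},{"tx":0,"ty":0,"tz":0,"rx":0,"ry":0,"rz":0,"grip":40},{"tx":0,"ty":0,"tz":0,"rx":0,"ry":0,"rz":0,"grip":40}]'
python3 -m jog '[{"tx":0,"ty":0,"tz":0.2,"rx":0,"ry":0,"rz":0,"grip":40},{"tx":0,"ty":0,"tz":0.2,"rx":0,"ry":0,"rz":0,"grip":40},{"tx":0,"ty":0,"tz":0.2,"rx":0,"ry":0,"rz":0,"grip":40},{"tx":0,"ty":0,"tz":0.2,"rx":0,"ry":0,"rz":0,"grip":40},{"tx":0,"ty":0,"tz":0.2,"rx":0,"ry":0,"rz":0,"grip":40},{"tx":0,"ty":0,"tz":0,"rx":0,"ry":0,"rz":0,"grip":40},{"tx":0,"ty":0,"tz":0,"rx":0,"ry":0,"rz":0,"grip":40},{"tx":0,"ty":0,"tz":0,"rx":0,"ry":0,"rz":0,"grip":40}]'
python3 - <<'E'
from h import *
f=[]
for _ in range(4): read_camera('side'); f.append(np.r_[sense()['wrist_force'],sense()['torque']])
print(np.mean(f,0).round(2));go(514,-59.3,110)
E
```

```text
time: 10.65
tcp_pos: [514.2, -60.2, 129.5]
ee_rot: [0.0, 0.129, 0.992, -0.0]
wrist_force: [0.5, -0.3, -1.8]
finger_gap: 53.3
finger_force: 20.0
time: 11.45
tcp_pos: [514.2, -60.1, 119.5]
ee_rot: [0.0, 0.129, 0.992, 0.0]
wrist_force: [0.3, 2.0, -1.8]
finger_gap: 53.3
finger_force: 20.0
[ 0.85  1.37 -1.92  0.35 -0.24 -0.02]
shift cm [0.04 0.07 0.95] tcp [514.2 -60.1 119.5] tool y [0.255 0.967 0.   ] tilt [0.0001 0.0001] F [ 1.5  0.9 -1.5] gap 53.1 t 11.65
```

The lateral force (+x, +y) says to shift a little that way. I'll re-centre and continue down.

```bash
python3 -m jog '[{"tx":-0.05,"ty":0.1,"tz":0,"rx":0,"ry":0,"rz":0,"grip":40},{"tx":0,"ty":0,"tz":0.1,"rx":0,"ry":0,"rz":0,"grip":40},{"tx":0,"ty":0,"tz":0.1,"rx":0,"ry":0,"rz":0,"grip":40},{"tx":0,"ty":0,"tz":0.1,"rx":0,"ry":0,"rz":0,"grip":40},{"tx":0,"ty":0,"tz":0,"rx":0,"ry":0,"rz":0,"grip":40},{"tx":0,"ty":0,"tz":0,"rx":0,"ry":0,"rz":0,"grip":40}]'
cat > f.py <<'E'
from h import *
f=[]
for _ in range(4): read_camera('side'); f.append(np.r_[sense()['wrist_force'],sense()['torque']])
print(np.mean(f,0).round(2));go(514,-59.3,110)
E
python3 f.py
```

```text
time: 12.25
tcp_pos: [514.8, -59.4, 116.3]
ee_rot: [-0.0, 0.129, 0.992, -0.0]
wrist_force: [-0.4, -0.3, -1.2]
finger_gap: 53.0
finger_force: 20.0
[ 0.02  0.05 -1.88  0.01  0.01 -0.01]
shift cm [ 0.09 -0.02  0.64] tcp [514.9 -59.3 116.4] tool y [ 0.255  0.967 -0.   ] tilt [ 0.     -0.0001] F [ 0.2 -0.6 -1.2] gap 53.2 t 12.45
```

Centred, with no lateral force. I'll go down 1 mm at a time.

```bash
python3 -m jog '[{"tx":0,"ty":0,"tz":0.1,"rx":0,"ry":0,"rz":0,"grip":40},{"tx":0,"ty":0,"tz":0.1,"rx":0,"ry":0,"rz":0,"grip":40},{"tx":0,"ty":0,"tz":0,"rx":0,"ry":0,"rz":0,"grip":40}]'; python3 f.py
python3 -m jog '[{"tx":0,"ty":0,"tz":0.1,"rx":0,"ry":0,"rz":0,"grip":40},{"tx":0,"ty":0,"tz":0,"rx":0,"ry":0,"rz":0,"grip":40}]'; python3 f.py
```

```text
time: 12.75
tcp_pos: [514.8, -59.3, 114.2]
ee_rot: [-0.0, 0.129, 0.992, -0.0]
wrist_force: [0.8, -0.1, -2.6]
finger_gap: 53.1
finger_force: 20.0
[-0.28 -0.04 -2.63  0.02  0.    0.01]
shift cm [ 0.09 -0.02  0.44] tcp [514.9 -59.3 114.4] tool y [ 0.255  0.967 -0.   ] tilt [ 0.     -0.0001] F [-0.  -0.6 -3.3] gap 53.2 t 12.95
time: 13.15
tcp_pos: [514.9, -59.3, 113.3]
ee_rot: [-0.0, 0.129, 0.992, -0.0]
wrist_force: [0.3, -0.6, -2.1]
finger_gap: 53.3
finger_force: 20.0
[ 0.09  0.66 -1.81  0.02 -0.03 -0.03]
shift cm [ 0.08 -0.02  0.34] tcp [514.9 -59.3 113.4] tool y [ 0.255  0.967 -0.   ] tilt [-0.0001 -0.    ] F [-0.   1.  -2.2] gap 53.0 t 13.35
```

```bash
python3 -m jog '[{"tx":0,"ty":0,"tz":0.1,"rx":0,"ry":0,"rz":0,"grip":40},{"tx":0,"ty":0,"tz":0,"rx":0,"ry":0,"rz":0,"grip":40}]'; python3 f.py
```

```text
time: 13.55
tcp_pos: [514.9, -59.2, 112.3]
ee_rot: [-0.0, 0.129, 0.992, -0.0]
wrist_force: [0.6, 0.7, -1.3]
finger_gap: 53.5
finger_force: 20.0
[ 0.45  0.29 -1.85  0.11 -0.11  0.  ]
shift cm [ 0.09 -0.02  0.24] tcp [514.9 -59.3 112.4] tool y [ 0.255  0.967 -0.   ] tilt [ 0. -0.] F [ 0.9  0.7 -1.2] gap 53.3 t 13.75
```

```bash
python3 -m jog '[{"tx":0,"ty":0.03,"tz":0.1,"rx":0,"ry":0,"rz":0,"grip":40},{"tx":0,"ty":0,"tz":0,"rx":0,"ry":0,"rz":0,"grip":40}]'; python3 f.py
python3 -m jog '[{"tx":0,"ty":0,"tz":0.1,"rx":0,"ry":0,"rz":0,"grip":40},{"tx":0,"ty":0,"tz":0,"rx":0,"ry":0,"rz":0,"grip":40}]'; python3 f.py
```

```text
time: 13.95
tcp_pos: [515.0, -59.0, 111.3]
ee_rot: [-0.0, 0.129, 0.992, -0.0]
wrist_force: [0.3, -0.5, -1.8]
finger_gap: 53.3
finger_force: 20.0
[ 0.36 -0.45 -1.54 -0.1  -0.07 -0.  ]
shift cm [ 0.09 -0.05  0.14] tcp [515.  -59.1 111.4] tool y [ 0.255  0.967 -0.   ] tilt [-0.     -0.0001] F [ 0.2 -1.2 -1.2] gap 53.7 t 14.15
time: 14.35
tcp_pos: [515.0, -59.1, 110.3]
ee_rot: [-0.0, 0.129, 0.992, -0.0]
wrist_force: [-0.2, -1.0, -1.1]
finger_gap: 53.7
finger_force: 20.0
[ 0.06 -0.62 -0.34 -0.18  0.01 -0.01]
shift cm [ 0.09 -0.05  0.04] tcp [514.9 -59.  110.4] tool y [ 0.255  0.967 -0.   ] tilt [-0.0001 -0.0001] F [-0.5 -0.2 -0.4] gap 53.4 t 14.55
```

Contact: the seat now carries about 1.5 N of the 1.8 N. I'll ease down 0.3 mm, release, and withdraw upward.

```bash
python3 -m jog '[{"tx":0,"ty":0,"tz":0.03,"rx":0,"ry":0,"rz":0,"grip":40},{"tx":0,"ty":0,"tz":0,"rx":0,"ry":0,"rz":0,"grip":60},{"tx":0,"ty":0,"tz":0,"rx":0,"ry":0,"rz":0,"grip":65},{"tx":0,"ty":0,"tz":0,"rx":0,"ry":0,"rz":0,"grip":75},{"tx":0,"ty":0,"tz":0,"rx":0,"ry":0,"rz":0,"grip":90},{"tx":0,"ty":0,"tz":0,"rx":0,"ry":0,"rz":0,"grip":100},{"tx":0,"ty":0,"tz":0,"rx":0,"ry":0,"rz":0,"grip":100},{"tx":0,"ty":0,"tz":-0.5,"rx":0,"ry":0,"rz":0,"grip":100},{"tx":0,"ty":0,"tz":-1,"rx":0,"ry":0,"rz":0,"grip":100},{"tx":0,"ty":0,"tz":-2,"rx":0,"ry":0,"rz":0,"grip":100}]'
python3 -m jog '[{"tx":0,"ty":0,"tz":-3,"rx":0,"ry":0,"rz":0,"grip":100},{"tx":0,"ty":0,"tz":-4,"rx":0,"ry":0,"rz":0,"grip":100},{"tx":0,"ty":0,"tz":-4,"rx":0,"ry":0,"rz":0,"grip":100},{"tx":0,"ty":0,"tz":0,"rx":0,"ry":0,"rz":0,"grip":100}]'
python3 - <<'E'
from h import *
W=read_camera('wrist');S=read_camera('side');s=sense()
cv2.imwrite('pics/s7.png',np.hstack([cv2.resize(S['color'][130:290,300:460],(400,400),interpolation=cv2.INTER_CUBIC),cv2.resize(W['color'],(400,400))])[:,:,::-1])
p=proj(W,[[515,-59,172]])[0];print(p)
m=mbox(mask(W,'blue',p,60));b=heldfit(W,m,np.array([515,-59,172.-92]),0);print(m,b.x,b.fun)
go(438,-330,245)
E
```

```text
time: 15.55
tcp_pos: [514.3, -59.1, 145.3]
ee_rot: [-0.001, 0.129, 0.992, -0.0]
wrist_force: [-0.4, -0.8, 0.6]
finger_gap: 94.2
finger_force: 0.0
time: 15.95
tcp_pos: [517.3, -59.5, 260.7]
ee_rot: [0.004, 0.129, 0.992, 0.001]
wrist_force: [0.2, -0.1, -0.2]
finger_gap: 94.2
finger_force: 0.0
[318.67116208 229.84591379]
[288. 350. 197. 260.] [516.15624949 -58.99536334] [ 0.9580233  -0.95898286 -0.04745833]
shift cm [  0.57 -28.18   1.1 ] tcp [515.4 -59.  256.4] tool y [0.255 0.967 0.001] tilt [0.0022 0.0007] F [-0.9  0.3  0.5] gap 94.1 t 16.05
```

View pics/s7.png

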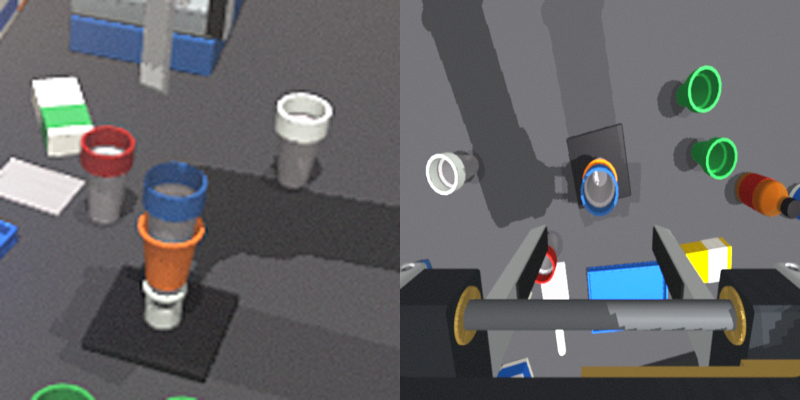

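The blue cup stands upright in the orange seat (left half, about (175,210)), and the red cup is undisturbed. On to the white cup.

```bash
python3 -m jog '[{"tx":0,"ty":-2,"tz":0,"rx":0,"ry":0,"rz":0,"grip":100},{"tx":0.1,"ty":-3.5,"tz":0,"rx":0,"ry":0,"rz":0,"grip":100},{"tx":0.1,"ty":-4,"tz":0,"rx":0,"ry":0,"rz":0,"grip":100},{"tx":0.1,"ty":-4,"tz":0,"rx":0,"ry":0,"rz":0,"grip":100},{"tx":0.1,"ty":-4,"tz":0,"rx":0,"ry":0,"rz":0,"grip":100},{"tx":0.1,"ty":-4,"tz":0,"rx":0,"ry":0,"rz":0,"grip":100},{"tx":0.1,"ty":-3.7,"tz":0,"rx":0,"ry":0,"rz":0,"grip":100},{"tx":0,"ty":-3,"tz":0,"rx":0,"ry":0,"rz":0,"grip":100},{"tx":0,"ty":0,"tz":0,"rx":0,"ry":0,"rz":0,"grip":100},{"tx":0,"ty":0,"tz":0,"rx":0,"ry":0,"rz":0,"grip":100}]'
python3 - <<'E'
from h import *
W=read_camera('wrist')
p=proj(W,[[438,-330,92]])[0];print(p)
m=mbox(mask(W,'white',p,36));b=heldfit(W,m,np.array([438.,-330,0]),0,[0,1,2,3]);print(m,b.x,b.fun)
cv2.imwrite('pics/w8.png',W['color'][100:340,160:480,::-1])
go(b.x[0],b.x[1],29.5)
E
```

```text
time: 17.05
tcp_pos: [436.5, -330.3, 254.3]
ee_rot: [-0.001, 0.129, 0.992, 0.0]
wrist_force: [0.0, 0.3, -0.5]
finger_gap: 94.1
finger_force: 0.0
[319.99723479 218.30656872]
[296. 346. 193. 245.] [ 441.16417891 -329.69027309] [ 0.69110365 -0.69085605  0.65661243 -0.69198668]
shift cm [-0.45  0.09 22.48] tcp [ 437.  -329.5  254.3] tool y [0.255 0.967 0.   ] tilt [-0.0015  0.0005] F [-0.7  0.6  0.4] gap 94.0 t 17.1
```

View pics/w8.png

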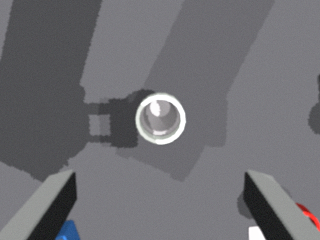

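The white rim is centred at (321,219) in the full frame, and the (438,-330) estimate predicts (320,218). I'll descend and grip.

```bash
python3 -m jog '[{"tx":-0.2,"ty":0,"tz":3,"rx":0,"ry":0,"rz":0,"grip":100},{"tx":0,"ty":0,"tz":3.5,"rx":0,"ry":0,"rz":0,"grip":100},{"tx":0,"ty":0,"tz":3.5,"rx":0,"ry":0,"rz":0,"grip":100},{"tx":0,"ty":0,"tz":3,"rx":0,"ry":0,"rz":0,"grip":100},{"tx":0,"ty":0,"tz":3,"rx":0,"ry":0,"rz":0,"grip":100},{"tx":0,"ty":0,"tz":2.4,"rx":0,"ry":0,"rz":0,"grip":100},{"tx":0,"ty":0,"tz":2,"rx":0,"ry":0,"rz":0,"grip":100},{"tx":0,"ty":0,"tz":1,"rx":0,"ry":0,"rz":0,"grip":100},{"tx":0,"ty":0,"tz":1,"rx":0,"ry":0,"rz":0,"grip":100},{"tx":0,"ty":0,"tz":0,"rx":0,"ry":0,"rz":0,"grip":100}]'
python3 -m jog '[{"tx":0,"ty":0,"tz":0,"rx":0,"ry":0,"rz":0,"grip":64},{"tx":0,"ty":0,"tz":0,"rx":0,"ry":0,"rz":0,"grip":60},{"tx":0,"ty":0,"tz":0,"rx":0,"ry":0,"rz":0,"grip":57},{"tx":0,"ty":0,"tz":0,"rx":0,"ry":0,"rz":0,"grip":40},{"tx":0,"ty":0,"tz":0,"rx":0,"ry":0,"rz":0,"grip":40},{"tx":0,"ty":0,"tz":0,"rx":0,"ry":0,"rz":0,"grip":40},{"tx":0,"ty":0,"tz":0,"rx":0,"ry":0,"rz":0,"grip":40}]' 20
```

```text
time: 18.1
tcp_pos: [439.1, -330.0, 30.4]
ee_rot: [-0.001, 0.128, 0.992, 0.0]
wrist_force: [0.1, -0.1, 0.9]
finger_gap: 93.9
finger_force: 0.0
time: 18.8
tcp_pos: [439.3, -330.8, 31.3]
ee_rot: [0.0, 0.129, 0.992, -0.0]
wrist_force: [0.1, 0.0, 3.3]
finger_gap: 54.6
finger_force: 20.0
```

Gripped. I'll lift, and fit the cup's offset in the hand.

```bash
python3 -m jog '[{"tx":0,"ty":0,"tz":-1,"rx":0,"ry":0,"rz":0,"grip":40},{"tx":0,"ty":0,"tz":-2,"rx":0,"ry":0,"rz":0,"grip":40},{"tx":0,"ty":0,"tz":-3,"rx":0,"ry":0,"rz":0,"grip":40},{"tx":0,"ty":0,"tz":-3.5,"rx":0,"ry":0,"rz":0,"grip":40},{"tx":0,"ty":0,"tz":-3.5,"rx":0,"ry":0,"rz":0,"grip":40},{"tx":0,"ty":0,"tz":-3.5,"rx":0,"ry":0,"rz":0,"grip":40},{"tx":0,"ty":0,"tz":-3,"rx":0,"ry":0,"rz":0,"grip":40},{"tx":0,"ty":0,"tz":-2,"rx":0,"ry":0,"rz":0,"grip":40},{"tx":0,"ty":0,"tz":0,"rx":0,"ry":0,"rz":0,"grip":40},{"tx":0,"ty":0,"tz":0,"rx":0,"ry":0,"rz":0,"grip":40}]'
python3 - <<'E'
from h import *
W=read_camera('wrist');t=sense()['tcp_pos']
H=cv2.cvtColor(W['color'],cv2.COLOR_RGB2HSV)
mk=(H[...,1]<40)&(H[...,2]>150); mk[:225]=0;mk[345:]=0;mk[:,255:][:,:0]=0
n,l,st,c=cv2.connectedComponentsWithStats(mk.astype(np.uint8)); k=[i for i in range(1,n) if st[i,4]>200]; print([(st[i].tolist(),c[i].round().tolist()) for i in k])
print('exp',box(proj(W,np.r_[ring(t+[0,0,61],27),ring(t+[0,0,36],27)])))
go(514.9,-59,250)
E
```

```text
time: 19.8
tcp_pos: [439.0, -330.4, 245.9]
ee_rot: [0.0, 0.129, 0.992, 0.0]
wrist_force: [-0.2, -0.1, -1.4]
finger_gap: 54.1
finger_force: 20.0
[([263, 242, 114, 103, 6658], [319.0, 299.0]), ([209, 270, 59, 75, 1759], [238.0, 311.0]), ([373, 270, 61, 75, 1823], [403.0, 312.0]), ([0, 282, 33, 54, 680], [9.0, 311.0]), ([607, 315, 33, 22, 275], [626.0, 322.0])]
exp [262.48045445 374.93280779 240.49341971 357.64898115]
shift cm [-0.46 28.17 -0.46] tcp [ 438.7 -330.2  245.3] tool y [0.255 0.967 0.   ] tilt [-0.0009  0.0006] F [ 0.2  0.2 -2.7] gap 54.6 t 19.85
```

The cup sits in the hand just as the blue one did, so the target TCP is (515,-59). Carry it over.

```bash
python3 -m jog '[{"tx":0,"ty":2,"tz":0,"rx":0,"ry":0,"rz":0,"grip":40},{"tx":-0.1,"ty":3,"tz":0,"rx":0,"ry":0,"rz":0,"grip":40},{"tx":-0.1,"ty":3.5,"tz":0,"rx":0,"ry":0,"rz":0,"grip":40},{"tx":-0.1,"ty":3.5,"tz":0,"rx":0,"ry":0,"rz":0,"grip":40},{"tx":-0.1,"ty":3.5,"tz":0,"rx":0,"ry":0,"rz":0,"grip":40},{"tx":-0.1,"ty":3.5,"tz":0,"rx":0,"ry":0,"rz":0,"grip":40},{"tx":0,"ty":3.5,"tz":0,"rx":0,"ry":0,"rz":0,"grip":40},{"tx":0,"ty":3.2,"tz":0,"rx":0,"ry":0,"rz":0,"grip":40},{"tx":0,"ty":2.4,"tz":0,"rx":0,"ry":0,"rz":0,"grip":40},{"tx":0,"ty":0,"tz":0,"rx":0,"ry":0,"rz":0,"grip":40}]'
python3 -m jog '[{"tx":0,"ty":0,"tz":0,"rx":0,"ry":0,"rz":0,"grip":40},{"tx":0,"ty":0,"tz":0,"rx":0,"ry":0,"rz":0,"grip":40}]'
python3 f.py; python3 - <<'E'
from h import *
go(515,-59,215)
E
```

```text
time: 20.85
tcp_pos: [515.6, -56.8, 244.5]
ee_rot: [-0.001, 0.126, 0.992, -0.0]
wrist_force: [0.5, -0.8, -2.9]
finger_gap: 54.4
finger_force: 20.0
time: 21.05
tcp_pos: [515.1, -61.3, 245.5]
ee_rot: [-0.001, 0.129, 0.992, -0.0]
wrist_force: [-0.6, -0.1, -2.5]
finger_gap: 54.4
finger_force: 20.0
[-0.1   0.22 -2.27 -0.03  0.   -0.01]
shift cm [ 0.18  0.12 13.6 ] tcp [515.5 -61.  246. ] tool y [ 0.256  0.967 -0.   ] tilt [-0.0001 -0.    ] F [-0.3  0.5 -2.9] gap 54.3 t 21.25
shift cm [0.1  0.18 3.1 ] tcp [515.5 -61.  246. ] tool y [ 0.256  0.967 -0.   ] tilt [-0.0001 -0.    ] F [-0.3  0.5 -2.9] gap 54.3 t 21.25
```

```bash
python3 -m jog '[{"tx":0.1,"ty":0.2,"tz":0,"rx":0,"ry":0,"rz":0,"grip":40},{"tx":0,"ty":0,"tz":1,"rx":0,"ry":0,"rz":0,"grip":40},{"tx":0,"ty":0,"tz":1.5,"rx":0,"ry":0,"rz":0,"grip":40},{"tx":0,"ty":0,"tz":1,"rx":0,"ry":0,"rz":0,"grip":40},{"tx":0,"ty":0,"tz":0,"rx":0,"ry":0,"rz":0,"grip":40}]'
python3 f.py;python3 -m jog '[{"tx":0,"ty":0,"tz":0.6,"rx":0,"ry":0,"rz":0,"grip":40},{"tx":0,"ty":0,"tz":0.6,"rx":0,"ry":0,"rz":0,"grip":40},{"tx":0,"ty":0,"tz":0.6,"rx":0,"ry":0,"rz":0,"grip":40},{"tx":0,"ty":0,"tz":0.6,"rx":0,"ry":0,"rz":0,"grip":40},{"tx":0,"ty":0,"tz":0.6,"rx":0,"ry":0,"rz":0,"grip":40},{"tx":0,"ty":0,"tz":0.5,"rx":0,"ry":0,"rz":0,"grip":40},{"tx":0,"ty":0,"tz":0,"rx":0,"ry":0,"rz":0,"grip":40}]'
python3 f.py
```

```text
time: 21.75
tcp_pos: [514.3, -58.0, 209.5]
ee_rot: [-0.001, 0.129, 0.992, -0.0]
wrist_force: [-0.5, 0.3, -2.4]
finger_gap: 54.4
finger_force: 20.0
[-0.02 -0.5  -1.74 -0.02 -0.01  0.  ]
shift cm [ 0.12 -0.16 10.15] tcp [515.5 -58.1 211.5] tool y [0.255 0.967 0.   ] tilt [ 0.0006 -0.    ] F [-0.2  0.2 -2.2] gap 54.5 t 21.95
time: 22.65
tcp_pos: [514.8, -58.1, 175.3]
ee_rot: [-0.001, 0.129, 0.992, -0.0]
wrist_force: [-0.1, -0.9, -1.9]
finger_gap: 54.4
finger_force: 20.0
[-0.43  0.   -1.72 -0.    0.02 -0.02]
shift cm [ 0.11 -0.16  6.63] tcp [515.4 -58.1 176.3] tool y [0.255 0.967 0.   ] tilt [0.0004 0.    ] F [ 0.4 -0.4 -1.6] gap 54.7 t 22.85
```

```bash
python3 -m jog '[{"tx":0,"ty":-0.1,"tz":0.3,"rx":0,"ry":0,"rz":0,"grip":40},{"tx":0,"ty":0,"tz":0.3,"rx":0,"ry":0,"rz":0,"grip":40},{"tx":0,"ty":0,"tz":0.3,"rx":0,"ry":0,"rz":0,"grip":40},{"tx":0,"ty":0,"tz":0.2,"rx":0,"ry":0,"rz":0,"grip":40},{"tx":0,"ty":0,"tz":0,"rx":0,"ry":0,"rz":0,"grip":40},{"tx":0,"ty":0,"tz":0,"rx":0,"ry":0,"rz":0,"grip":40}]'
python3 f.py;python3 -m jog '[{"tx":0,"ty":0,"tz":0.2,"rx":0,"ry":0,"rz":0,"grip":40},{"tx":0,"ty":0,"tz":0.2,"rx":0,"ry":0,"rz":0,"grip":40},{"tx":0,"ty":0,"tz":0,"rx":0,"ry":0,"rz":0,"grip":40},{"tx":0,"ty":0,"tz":0,"rx":0,"ry":0,"rz":0,"grip":40}]'
python3 f.py
```

```text
time: 23.45
tcp_pos: [514.9, -59.0, 165.0]
ee_rot: [-0.0, 0.129, 0.992, -0.0]
wrist_force: [-0.3, 0.6, -1.8]
finger_gap: 54.5
finger_force: 20.0
[ 0.19 -0.03 -2.1  -0.    0.    0.01]
shift cm [ 0.09 -0.06  5.52] tcp [515.  -59.  165.2] tool y [0.255 0.967 0.   ] tilt [0.0001 0.    ] F [ 0.2  0.1 -1.9] gap 54.8 t 23.65
time: 24.05
tcp_pos: [514.9, -59.0, 161.0]
ee_rot: [-0.0, 0.129, 0.992, -0.0]
wrist_force: [-0.2, 0.3, -1.5]
finger_gap: 54.4
finger_force: 20.0
[ 0.05 -0.15 -2.16 -0.    0.01 -0.01]
shift cm [ 0.09 -0.05  5.11] tcp [515.  -59.  161.1] tool y [ 0.255  0.967 -0.   ] tilt [ 0.0001 -0.    ] F [-0.1  0.2 -2.3] gap 54.4 t 24.25
```

```bash
python3 -m jog '[{"tx":0,"ty":0,"tz":0.1,"rx":0,"ry":0,"rz":0,"grip":40},{"tx":0,"ty":0,"tz":0.1,"rx":0,"ry":0,"rz":0,"grip":40},{"tx":0,"ty":0,"tz":0,"rx":0,"ry":0,"rz":0,"grip":40}]'
python3 f.py;python3 -m jog '[{"tx":0,"ty":0,"tz":0.1,"rx":0,"ry":0,"rz":0,"grip":40},{"tx":0,"ty":0,"tz":0.1,"rx":0,"ry":0,"rz":0,"grip":40},{"tx":0,"ty":0,"tz":0,"rx":0,"ry":0,"rz":0,"grip":40}]'
python3 f.py;python3 -m jog '[{"tx":0,"ty":0,"tz":0.1,"rx":0,"ry":0,"rz":0,"grip":40},{"tx":0,"ty":0,"tz":0,"rx":0,"ry":0,"rz":0,"grip":40}]'
python3 f.py
```

```text
time: 24.55
tcp_pos: [514.9, -59.0, 158.9]
ee_rot: [-0.0, 0.129, 0.992, -0.0]
wrist_force: [0.1, -0.7, -2.5]
finger_gap: 54.7
finger_force: 20.0
[-0.11 -0.13 -1.99  0.01  0.01  0.01]
shift cm [ 0.09 -0.05  4.91] tcp [515.  -59.  159.1] tool y [ 0.255  0.967 -0.   ] tilt [-0.0001 -0.0001] F [-0.6 -0.7 -2.6] gap 54.3 t 24.75
time: 25.05
tcp_pos: [514.9, -59.0, 156.9]
ee_rot: [-0.0, 0.129, 0.992, -0.0]
wrist_force: [0.5, 0.3, -2.4]
finger_gap: 54.7
finger_force: 20.0
[ 0.02 -0.32 -1.99  0.01  0.   -0.03]
shift cm [ 0.09 -0.05  4.71] tcp [515.  -59.  157.1] tool y [ 0.255  0.967 -0.   ] tilt [-0.     -0.0001] F [-0.6  0.2 -1.7] gap 54.8 t 25.25
time: 25.45
tcp_pos: [514.9, -59.0, 156.0]
ee_rot: [-0.0, 0.129, 0.992, -0.0]
wrist_force: [-0.1, 0.4, -1.5]
finger_gap: 54.3
finger_force: 20.0
[ 0.44  0.15 -1.79  0.03 -0.01 -0.  ]
shift cm [ 0.08 -0.05  4.61] tcp [515.  -59.  156.1] tool y [ 0.255  0.967 -0.   ] tilt [-0.0001 -0.    ] F [ 0.3  0.8 -1.1] gap 54.7 t 25.65
```

```bash
for i in 1; do python3 -m jog '[{"tx":0,"ty":0,"tz":0.1,"rx":0,"ry":0,"rz":0,"grip":40},{"tx":0,"ty":0,"tz":0,"rx":0,"ry":0,"rz":0,"grip":40}]'; python3 f.py; done
python3 -m jog '[{"tx":0,"ty":0,"tz":0.1,"rx":0,"ry":0,"rz":0,"grip":40},{"tx":0,"ty":0,"tz":0,"rx":0,"ry":0,"rz":0,"grip":40}]'; python3 f.py
```

```text
time: 25.85
tcp_pos: [514.9, -59.0, 155.0]
ee_rot: [-0.0, 0.129, 0.992, -0.0]
wrist_force: [-0.2, 0.1, -1.7]
finger_gap: 54.2
finger_force: 20.0
[ 0.09  0.08 -2.5   0.01 -0.02  0.04]
shift cm [ 0.09 -0.05  4.51] tcp [515.  -59.  155.1] tool y [ 0.255  0.967 -0.   ] tilt [-0.0001 -0.0001] F [-0.7 -0.5 -2.4] gap 54.7 t 26.05
time: 26.25
tcp_pos: [514.9, -59.0, 154.0]
ee_rot: [-0.0, 0.129, 0.992, -0.0]
wrist_force: [0.3, -0.5, -1.8]
finger_gap: 54.3
finger_force: 20.0
[ 0.5  -0.18 -1.52  0.   -0.04  0.02]
shift cm [ 0.09 -0.05  4.41] tcp [515.  -59.  154.1] tool y [ 0.255  0.967 -0.   ] tilt [-0.     -0.0001] F [ 0.4  0.6 -2.2] gap 54.4 t 26.45
```

```bash
python3 -m jog '[{"tx":0,"ty":0,"tz":0.1,"rx":0,"ry":0,"rz":0,"grip":40},{"tx":0,"ty":0,"tz":0,"rx":0,"ry":0,"rz":0,"grip":40}]'; python3 f.py
python3 -m jog '[{"tx":0,"ty":0,"tz":0.1,"rx":0,"ry":0,"rz":0,"grip":40},{"tx":0,"ty":0,"tz":0,"rx":0,"ry":0,"rz":0,"grip":40}]'; python3 f.py
```

```text
time: 26.65
tcp_pos: [514.9, -59.0, 153.0]
ee_rot: [-0.0, 0.129, 0.992, -0.0]
wrist_force: [0.7, -0.3, -2.4]
finger_gap: 54.4
finger_force: 20.0
[-0.11  0.19 -2.12  0.   -0.08 -0.01]
shift cm [ 0.09 -0.05  4.31] tcp [515.  -59.  153.1] tool y [ 0.255  0.967 -0.   ] tilt [ 0. -0.] F [-0.6  0.3 -1.9] gap 54.8 t 26.85
time: 27.05
tcp_pos: [514.9, -59.0, 152.0]
ee_rot: [-0.0, 0.129, 0.992, -0.0]
wrist_force: [0.9, -0.6, -1.2]
finger_gap: 54.5
finger_force: 20.0
[ 0.22 -0.17 -1.98  0.03 -0.08 -0.01]
shift cm [ 0.09 -0.05  4.21] tcp [515.  -59.  152.1] tool y [ 0.255  0.967 -0.   ] tilt [-0. -0.] F [ 0.5  0.1 -1.9] gap 54.7 t 27.25
```

```bash
python3 -m jog '[{"tx":0,"ty":0,"tz":0.1,"rx":0,"ry":0,"rz":0,"grip":40},{"tx":0,"ty":0,"tz":0,"rx":0,"ry":0,"rz":0,"grip":40}]'; python3 f.py
python3 -m jog '[{"tx":0,"ty":0,"tz":0.1,"rx":0,"ry":0,"rz":0,"grip":40},{"tx":0,"ty":0,"tz":0,"rx":0,"ry":0,"rz":0,"grip":40}]'; python3 f.py
```

```text
time: 27.45
tcp_pos: [515.0, -59.0, 151.0]
ee_rot: [-0.0, 0.129, 0.992, -0.0]
wrist_force: [-0.0, 0.3, -1.0]
finger_gap: 54.2
finger_force: 20.0
[ 0.39  0.09 -0.85  0.05 -0.06 -0.01]
shift cm [ 0.09 -0.05  4.11] tcp [515.  -59.  151.1] tool y [ 0.255  0.967 -0.   ] tilt [-0.0001 -0.0001] F [ 0.9  0.3 -0.6] gap 54.2 t 27.65
time: 27.85
tcp_pos: [515.0, -59.0, 150.0]
ee_rot: [-0.0, 0.129, 0.992, -0.0]
wrist_force: [-0.1, 0.2, -0.5]
finger_gap: 54.4
finger_force: 20.0
[ 0.13  0.2  -0.61  0.07 -0.06 -0.01]
shift cm [ 0.09 -0.05  4.01] tcp [515.  -59.  150.1] tool y [ 0.255  0.967 -0.   ] tilt [ 0. -0.] F [ 0.4 -0.3 -0.7] gap 54.5 t 28.05
```

Contact, with about 1.3 N of the 1.8 N carried. I'll ease 0.4 mm, release, and withdraw.

```bash
python3 -m jog '[{"tx":0,"ty":0,"tz":0.04,"rx":0,"ry":0,"rz":0,"grip":40},{"tx":0,"ty":0,"tz":0,"rx":0,"ry":0,"rz":0,"grip":60},{"tx":0,"ty":0,"tz":0,"rx":0,"ry":0,"rz":0,"grip":65},{"tx":0,"ty":0,"tz":0,"rx":0,"ry":0,"rz":0,"grip":75},{"tx":0,"ty":0,"tz":0,"rx":0,"ry":0,"rz":0,"grip":90},{"tx":0,"ty":0,"tz":0,"rx":0,"ry":0,"rz":0,"grip":100},{"tx":0,"ty":0,"tz":0,"rx":0,"ry":0,"rz":0,"grip":100},{"tx":0,"ty":0,"tz":-0.5,"rx":0,"ry":0,"rz":0,"grip":100},{"tx":0,"ty":0,"tz":-1,"rx":0,"ry":0,"rz":0,"grip":100},{"tx":0,"ty":0,"tz":-2,"rx":0,"ry":0,"rz":0,"grip":100}]'
python3 -m jog '[{"tx":0,"ty":0,"tz":-3,"rx":0,"ry":0,"rz":0,"grip":100},{"tx":0,"ty":0,"tz":-4,"rx":0,"ry":0,"rz":0,"grip":100},{"tx":0,"ty":0,"tz":-3,"rx":0,"ry":0,"rz":0,"grip":100},{"tx":0,"ty":0,"tz":-1,"rx":0,"ry":0,"rz":0,"grip":100},{"tx":0,"ty":0,"tz":0,"rx":0,"ry":0,"rz":0,"grip":100},{"tx":0,"ty":0,"tz":0,"rx":0,"ry":0,"rz":0,"grip":100}]'
python3 - <<'E'
from h import *
W=read_camera('wrist');S=read_camera('side')
cv2.imwrite('pics/s9.png',np.hstack([cv2.resize(S['color'][130:290,300:460],(400,400),interpolation=cv2.INTER_CUBIC),cv2.resize(W['color'],(400,400))])[:,:,::-1])
m=mbox(mask(S,'orange',(368,226),24));print(m); go(515,-59,150)
E
```

```text
time: 29.05
tcp_pos: [514.3, -59.1, 184.9]
ee_rot: [-0.001, 0.129, 0.992, -0.0]
wrist_force: [-0.3, 0.1, 0.6]
finger_gap: 94.0
finger_force: 0.0
time: 29.65
tcp_pos: [514.5, -58.9, 294.0]
ee_rot: [-0.0, 0.129, 0.992, -0.0]
wrist_force: [-0.1, 0.7, -0.8]
finger_gap: 94.2
finger_force: 0.0
[355. 382. 216. 247.]
shift cm [-0.09  0.03 14.35] tcp [514.3 -59.  293.5] tool y [ 0.255  0.967 -0.001] tilt [-0.0019 -0.0004] F [0.9 0.8 0.1] gap 94.0 t 29.75
```

View pics/s9.png

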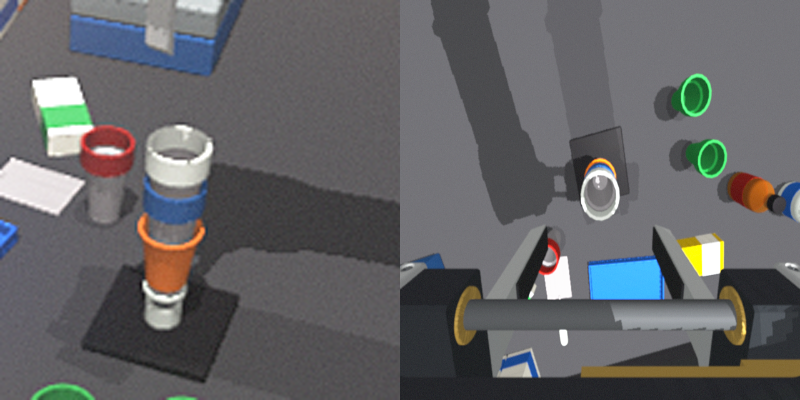

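The white cup stands upright nested in the blue one (left half: (178,160) over (175,205)), and the blue one sits in the orange seat. The gripper is clear and everything else is undisturbed.

```bash
python3 -c "
from cell import *
print(hand_in())"
```

```text
the job is handed in; nothing more can be done
None
```

The job is handed in at about 30 s: the blue-banded cup rests in the orange seat with the white-banded cup nested in it, both let go at light contact (under 2 N), and nothing else was moved; my first grip closed just above the blue cup without touching it, and I repeated it lower.

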